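# Put the hinge jig back in its case and click the lid shut

### The arm

A 6-joint arm with a two-finger parallel gripper is mounted at the origin on the work surface. World frame = base frame: x ahead of the robot, y to its left, z up, the work surface at z = 0. Lengths are in m, angles in rad, forces in N, time in s.
With the tool pointing down it reaches from about 0.375 to 0.925 m from the base axis. Payload 5.7 kg.
Tool frame: the origin (TCP) lies midway between the tips of the shut fingers; the grasp point (between the pads) lies 19 mm behind it; z points along the fingers, y is the line along which they close (so a half turn about z gives the same grasp; the last joint's range is limited). The gripper opens to 88 mm and grips with 3 to 60 N. Pads are 20 mm wide; open, the fingers measure 115 mm over their backs; the gripper's body (75 mm by 178 mm) begins 61 mm behind the grasp point.
Start: joints at [1, 0.359, 1.51, -0, 1.272, -0.115], TCP at [0.264, 0.539, 0.223] pointing down, gripper open.
Joint ranges: [-2.97, 2.97], [-1.01, 2.36], [0.21, 2.38], [-0.96, 4.11], [0.2, 2.71], [-2.98, 2.98]. Speed limits (rad/s): [2.39, 2.39, 3.14, 3.14, 3.14, 3.14].

### API

Orientations are given as a unit quaternion [x, y, z, w].
In Python, from bench import move_ptp, servo_line, goto_joints, move_gripper, sleep, inverse_kinematics, capture, PlanningError, close_job, spot_in, silhouettes, current_clock, current_joint_pos, current_qvel, current_joint_torque, current_position, current_orientation, current_force, current_torque, current_finger_gap, current_grip_force gives the robot as it stands. Calls block until the motion is done:
- move_ptp(position, orientation): joint-space move of the TCP to a pose.
- servo_line(position, orientation=None, rate=0.15, contact_N=None): straight line of the TCP; orientation=None keeps the orientation; rate is the mean speed in m/s. With contact_N (N) it stops when the force on the tool has changed by that much, and returns True; else False.
- goto_joints(angles): joint-space move.
- move_gripper(opening): finger opening in m; the grip force is fixed at half the most; returns when the fingers have stopped.
- sleep(seconds).
- inverse_kinematics(position, orientation): joint angles nearest the present ones, or None.
- capture(name): name is "scene" or "top" or "wrist"; returns a dict with "image" (420x560x3 uint8, blue, green, red), "range_z" (420x560 float32, m along the optical axis (not along the pixel's ray), 0 where there is no reading), "intrinsics" (3x3 intrinsics, pixels), "R" (3x3) and "t" (3): a world point X has camera coordinates R X + t. Camera axes: x right, y down, z forward; pixel columns grow to the right and rows downward; lengths in m; the calibration is good to about 2 mm. The wrist camera is an equidistant fisheye: a pixel r from the principal point sees the ray r / f radians off the axis. A picture is of the moment at which its call begins.
A pose or a line that the arm cannot do raises PlanningError and nothing moves.
- close_job(): hands the job in; it is judged then, once.
Trained networks look in the newest picture that a camera, given by its name, has taken for a name from the list of things; names that differ only in an ending like _2 or _b are one class to them, and where a whole thing is asked for, a point or a joint stands for the part that bears it (a point fixed in the world has none). Each returns a list of dicts, best first, with "conf" (0 to 1); they miss things now and then, are a little off and sometimes report something else, mostly with a low value. They report only what shows in the picture. A call takes as long as a camera call. They do not tell look-alikes from the thing itself.
- spot_in(camera, query): "xy" ([column, row] in pixels, amid what is visible of it).
- silhouettes(camera, query): "region" (420x560 bool, what is visible of it) and "xy" ([column, row] in pixels, amid what is visible of it).
Readings, each from a call of its own:
- current_clock(): time.
- current_joint_pos(): joint angles.
- current_qvel(): joint speeds.
- current_joint_torque(): joint torques, N m.
- current_position(): TCP position.
- current_orientation(): TCP orientation.
- current_force(): force on the tool from outside, world axes, zero at the start.
- current_torque(): the same for the moment, N m.
- current_finger_gap(): finger opening in m.
- current_grip_force(): force on a finger pad.
Only numpy, scipy, OpenCV 4.12 (cv2) and the standard library are available. Lean on these libraries where they do the work, as an engineer would, in place of code of your own. Each camera call takes 0.05 s, during which the arm holds its last target. There are 200 camera calls.

### The job

Draw the black hinge jig out from under the raised cabinet top by its protruding end and set it down flat on the bench in the open, clear of the cabinet top, and let go. Then take it by its middle, lay it flat in the pocket of the open case, let go, and press the case's hinged lid down past its catch until it is fully shut. Leave all the other things where they are.

Things in the scene. Friction and masses are not known exactly. Their poses are not given: they have to be found in the camera images.
- jig: Black plastic hinge drilling jig, a loose plain bar 140 long (x) x 40 wide (y) x 22 high, 80 to 155 g, steel bushings in its top, the largest near its +x end. Origin: centre of its underside. It starts flat on the bench, its -x end sticking out 50 to 60 towards the robot from under the cabinet top's near edge. It may lie either way round in the case.
- panel: Grey laminate cabinet top, fixed: 260 deep (x) x 300 wide (y), on two battens; underside 40, upper face 58 above the bench. Origin: at bench level below the middle of its near edge; x points under it, away from the robot, y left. Battens at y 102 to 138 and -138 to -102. An orange clamp, fixed too, bites its right rim at x 150, y -110 to -216, up to 240 high.
- case: Grey plastic case, fixed to the bench, open on top: outside 190 (x) x 150 (y) x 46 high, walls and floor 4 thick. Origin: centre of its underside; x points from its front to its hinge, away from the robot, y left. Inside is a black insert, 26 high above the floor, with the jig's pocket. A small sprung catch sits in the middle of the outer front wall.
- pocket (a point): Centre of the pocket's floor, 4 above the bench, axes as the case. The pocket is 152 long (x) x 48 wide (y), 26 deep. Over its middle, x -38 to 38, the insert is cut away across the full inside width of 142: room for fingers on both sides of the jig there, and none at the ends. The jig's origin comes here, its length along x.
- case_hinge (a point): Middle of the lid's hinge line, on the case's rear top edge: 95 behind the case's origin along its x and 46 above the bench. The hinge line runs along the case's y.
- lid (a joint): Lid angle, rad: 0 shut, 1.57 upright, starts open at 1.6 to 1.85, leaning away from the robot. Plate 192 long from the hinge x 152 wide x 6 thick (lower face on the hinge line), tongue 34 wide at the front middle, reaching 221 from the hinge, 28 down. Stiff hinge: it stays where left (2 N moves it). At about 0.07 the tongue meets the catch; about 8 N near the front edge snaps it to 0.
- lid_edge (a point): Point on the lid's upper (outer) face, on its middle line, 180 from the hinge; when shut it is 52 above the bench.
- drill: Blue cordless drill driver standing on its battery, 200 high, bystander. Origin: centre of its base.
- bracket: Steel angle bracket, 60 x 30 x 60 high, bystander lying between the case and the cabinet top. Origin: outer corner of the L, at the bench.
- peg_a: Silver shelf peg, 20 high, 18 across, standing on the cabinet top, bystander. Origin: centre of its underside.
- peg_b: The other silver shelf peg, the same.
- driver: Screwdriver about 190 long lying on the bench on the right, bystander.
- jar: Clear jar, 85 high, 68 across, at the back, bystander. Origin: centre of its underside.
- tape: Black tape measure 70 x 42 x 66 high, on the left, bystander. Origin: centre of its underside.
Mind the look-alikes: they are no part of the job. What is shaped like the jig but brown is not meant.

How it is judged:
By the outcome, as a careful person would: the job done as asked, in the order asked, and still so for the second after the job is handed in, with the robot touching nothing.
It also fails if it takes over 72 s, if anything falls off the work surface, if the arm or the gripper's body presses on something with over 40 N, if the wrist force passes 120 N, or if a joint passes its speed limit or range.

## Working session

There is one attempt and no reset: what is moved stays moved. The work goes in short steps, each a Python script; the robot and the scene stay as the last script left them, time stands still between calls to the robot, and variables do not carry over. Pictures are saved under pics/ and viewed, at most 10 in all, crops included, and the job is handed in when it is done.

```bash
mkdir -p pics; ls; cat > h.py <<'E'
import numpy as np, cv2
from bench import *
def world(c, px, z=None):
    """pixel (col,row) of a pinhole capture -> world point, by range or on plane z"""
    K,R,t=c["intrinsics"],c["R"],c["t"]
    ray=np.linalg.inv(K)@np.array([px[0],px[1],1.0])
    if z is None:
        return R.T@(ray*c["range_z"][int(round(px[1])),int(round(px[0]))]-t)
    o=-R.T@t; d=R.T@ray
    return o+d*(z-o[2])/d[2]
def cloud(c):
    K,R,t=c["intrinsics"],c["R"],c["t"]
    v,u=np.mgrid[:420,:560]; rz=c["range_z"]
    P=np.stack([(u-K[0,2])/K[0,0]*rz,(v-K[1,2])/K[1,1]*rz,rz],-1)
    return (P-t)@R, rz>0
E
python3 - <<'E'
from h import *
for n in("scene","top"):
    c=capture(n); cv2.imwrite(f"pics/{n}0.png",c["image"]); np.savez(f"{n}0.npz",**c)
    print(n,c["intrinsics"].ravel().round(1),(-c["R"].T@c["t"]).round(3))
    for q in("jig","panel","case","lid","drill","bracket","peg_a","driver","jar","tape"):
        print(q,[(round(d["conf"],2),np.round(d["xy"]).tolist(),world(c,d["xy"]).round(3).tolist()) for d in spot_in(n,q)])
E
```

```text
pics
scene [465.6   0.  277.    0.  465.6 211.3   0.    0.    1. ] [ 1.157 -0.347  1.156]
jig [(0.94, [274.0, 204.0], [0.498, -0.012, 0.024]), (0.88, [116.0, 342.0], [0.666, -0.543, 0.023]), (0.56, [207.0, 245.0], [0.526, -0.237, 0.021])]
panel [(0.68, [227.0, 300.0], [0.713, -0.262, 0.057])]
case [(0.93, [347.0, 179.0], [0.511, 0.232, 0.003])]
lid [(0.83, [375.0, 180.0], [0.64, 0.213, 0.165])]
drill [(0.94, [434.0, 151.0], [0.631, 0.419, 0.154])]
bracket [(0.45, [241.0, 181.0], [0.361, -0.056, 0.001]), (0.33, [361.0, 250.0], [1.157, -0.347, 1.156])]
peg_a [(0.54, [238.0, 271.0], [0.66, -0.205, 0.07])]
driver []
jar [(0.84, [364.0, 250.0], [0.771, 0.103, 0.088])]
tape [(0.78, [398.0, 126.0], [0.446, 0.456, 0.057])]
top [451.7   0.  278.9   0.  451.7 205.8   0.    0.    1. ] [ 0.263 -0.035  1.38 ]
jig [(0.96, [449.0, 199.0], [0.666, -0.528, 0.02]), (0.83, [275.0, 246.0], [0.475, -0.002, 0.022]), (0.54, [352.0, 233.0], [0.535, -0.233, 0.016])]
panel [(0.86, [362.0, 181.0], [0.691, -0.251, 0.058])]
case [(0.79, [205.0, 210.0], [0.571, 0.226, 0.011])]
lid [(0.93, [204.0, 177.0], [0.607, 0.193, 0.249])]
drill [(0.74, [119.0, 187.0], [0.582, 0.445, 0.167]), (0.32, [244.0, 152.0], [0.746, 0.116, 0.086])]
bracket [(0.47, [292.0, 286.0], [0.361, -0.063, 0.009]), (0.37, [206.0, 208.0], [0.58, 0.223, 0.006])]
peg_a [(0.72, [117.0, 187.0], [0.58, 0.448, 0.169])]
driver [(0.7, [423.0, 266.0], [0.452, -0.448, 0.027])]
jar [(0.78, [245.0, 154.0], [0.739, 0.113, 0.085])]
tape [(0.88, [117.0, 246.0], [0.431, 0.461, 0.061])]
```

View pics/top0.png

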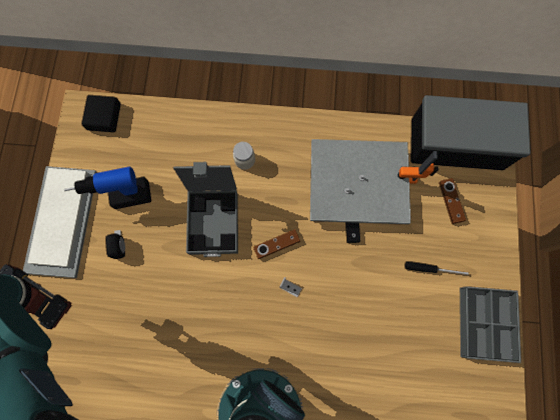

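View pics/scene0.png

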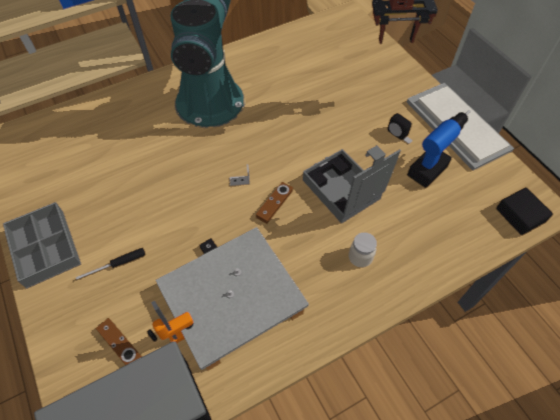

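The top view shows the black bar end at (352,233), under the near edge of the grey panel. The case is open at (212,222) with its lid leaning back at (205,178), and the catch is on its front at (212,254).
Candidates for the jig: a brown bar at (275,246), a brown bar at (449,199), and the black end at (352,233). I choose the black one, since the others are brown look-alikes.

```bash
cat > m.py <<'E'
from h import *
def rect(P,z): # min-area rect of xy points in mm
    (c,s,a)=cv2.minAreaRect((P[:,:2]*1000).astype(np.float32)); return np.round(c,1),np.round(s,1),round(a,2)
E
python3 - <<'E'
from m import *
c=dict(np.load("top0.npz")); P,ok=cloud(c); Z=P[...,2]
def sel(u0,u1,v0,v1,z0,z1):
    m=np.zeros_like(ok); m[v0:v1,u0:u1]=1; m&=ok&(Z>z0)&(Z<z1); 
    k=cv2.morphologyEx(m.astype(np.uint8),cv2.MORPH_OPEN,np.ones((2,2))); return P[k>0]
Q=sel(300,420,130,226,.048,.068); print("panel",rect(Q,0),Q[:,2].mean().round(4),len(Q))
Q=sel(335,370,215,250,.012,.034); print("jig",rect(Q,0),Q[:,2].mean().round(4),len(Q))
Q=sel(180,245,185,258,.040,.052); print("case rim",rect(Q,0),Q[:,2].mean().round(4),len(Q))
Q=sel(180,245,192,258,.024,.036); print("insert",rect(Q,0),Q[:,2].mean().round(4),len(Q))
Q=sel(165,245,155,195,.06,.23); 
cc=Q.mean(0); n=np.linalg.svd(Q-cc,full_matrices=0)[2][2]; print("lid c,n",cc,n, Q.min(0),Q.max(0))
print("bench z", np.median(Z[260:300,330:380]), "table")
im=c["image"]
a=cv2.resize(im[120:270,300:420],None,fx=4,fy=4,interpolation=cv2.INTER_CUBIC)[:600]
b=cv2.resize(im[160:265,170:250],None,fx=4,fy=4,interpolation=cv2.INTER_CUBIC)
b=cv2.copyMakeBorder(b,0,600-b.shape[0],0,0,cv2.BORDER_CONSTANT)
cv2.imwrite("pics/crop1.png",np.hstack([a,b]))
E
```

```text
panel (array([ 564. , -238.2]), array([345.9, 638.9]), 84.33) 0.0623 7970
jig (array([ 407.4, -159.3]), array([ 68.1, 375.1]), 59.39) 0.025 263
case rim (array([428. , 149.8]), array([452.2, 200. ]), 24.34) 0.0431 250
insert (array([425.8, 144.8]), array([446.4, 187.3]), 25.04) 0.0365 1193
lid c,n [0.63686262 0.19774108 0.13669038] [-0.92613731 -0.257263   -0.27583588] [ 0.26324556 -0.034507   -0.0071738 ] [0.73303613 0.28358043 1.37958499]
bench z 0.00034684663275202606 table
```

View pics/crop1.png

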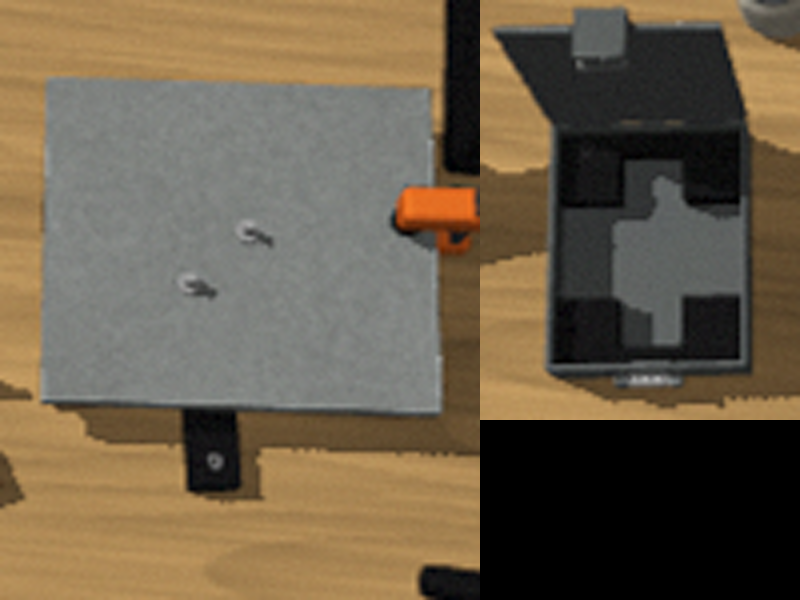

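The crop confirms a black jig with a small bushing on its exposed end, pixel (353,235) in the full picture. The case pocket runs along x, and the lid is open at the rear. I'll refit with cleaner masks and check against the corner pixels.

```bash
python3 - <<'E'
from m import *
for n in("top","scene"):
    c=dict(np.load(n+"0.npz")); P,ok=cloud(c); Z=P[...,2]; X=P[...,0];Y=P[...,1]
    def sel(x0,x1,y0,y1,z0,z1):
        m=ok&(X>x0)&(X<x1)&(Y>y0)&(Y<y1)&(Z>z0)&(Z<z1)
        nl,lab,st,_=cv2.connectedComponentsWithStats(m.astype(np.uint8)); 
        return P[lab==1+st[1:,4].argmax()]
    print(n)
    Q=sel(.5,.9,-.45,-.05,.050,.065); print("panel",rect(Q,0),Q[:,2].mean().round(4),len(Q))
    Q=sel(.44,.60,-.30,-.17,.013,.030); print("jig",rect(Q,0),Q[:,2].mean().round(4),len(Q))
    Q=sel(.40,.66,.10,.34,.038,.054); print("case rim",rect(Q,0),Q[:,2].mean().round(4),len(Q))
    Q=sel(.55,.75,.10,.34,.07,.21); cc=np.median(Q,0); nn=np.linalg.svd(Q-cc,full_matrices=0)[2][2]; print("lid",cc.round(4),nn.round(3),Q.min(0),Q.max(0),len(Q))
    Q=sel(.33,.40,-.12,0,.012,.07); print("bracket",rect(Q,0),Q[:,2].max())
    Q=sel(.40,.56,-.1,.1,.012,.03); print("brown",rect(Q,0))
    if n=="top":
        w=lambda px,z:(world(c,px,z)[:2]*1000).round(1)
        print("panel near",w((310.5,220.5),.058),w((410,222.75),.058))
        print("jig",w((346.75,242.75),.022),w((360,242),.022),w((346,222.5),.022),w((359,222.7),.022))
        print("case",[w(p,.046) for p in((187,253),(236.75,252.5),(237,190.5),(188.25,190.5))])
E
```

```text
top
panel (array([ 695.4, -242.1]), array([262.4, 301.7]), 3.04) 0.0585 7795
jig (array([ 540. , -233.5]), array([62. , 40.9]), 6.09) 0.022 263
case rim (array([535.3, 197.8]), array([195.9, 151.6]), 6.15) 0.0461 425
lid [0.6319 0.1994 0.1389] [-0.994 -0.106  0.037] [0.6206238  0.13170166 0.07001646] [0.64592434 0.28369694 0.20927864] 796
bracket (array([367.6, -31.1]), array([ 3.6, 28.6]), 66.77) 0.0653611896496949
brown (array([484. ,  -3.7]), array([ 40.7, 139.8]), 27.9)
panel near [ 554.9 -101.6] [ 572.9 -398.1]
jig [ 503.1 -217.7] [ 508.8 -257.7] [ 565.7 -212.4] [ 568.4 -252.2]
case [array([428.6, 256.3]), array([442.4, 109.3]), array([632.7, 128.9]), array([620.2, 278.1])]
scene
panel (array([ 696.4, -242.2]), array([262.4, 300.7]), 2.83) 0.0575 11341
jig (array([ 529.4, -236.4]), array([38.2, 40.2]), 3.96) 0.0214 167
case rim (array([538.1, 195.6]), array([198.7, 152.1]), 6.52) 0.0444 346
lid [0.6407 0.2002 0.147 ] [ 0.994  0.102 -0.038] [0.62690257 0.12811486 0.07014194] [0.64923251 0.28332974 0.2099004 ] 1062
bracket (array([372.7, -33.7]), array([ 4. , 27.9]), 66.3) 0.06257292161434841
brown (array([485.7,  -3.8]), array([ 41.9, 143.9]), 28.45)
```

```bash
cat >> h.py <<'E'
from scipy.spatial.transform import Rotation as Rn
def down(a):
    """tool down, closing line at yaw a + 90deg; the half-turn variant with less last-joint excursion is chosen by tool()"""
    y=np.array([-np.sin(a),np.cos(a),0]); z=np.array([0,0,-1.]); return Rn.from_matrix(np.c_[np.cross(y,z),y,z]).as_quat()
def tool(p,a):
    best=[]
    for k in(0,np.pi):
        q=inverse_kinematics(p,down(a+k))
        if q is not None: best.append((np.abs(np.array(q)-current_joint_pos()).max(),k,q))
    best.sort(key=lambda b:b[0]); print("ik",[(round(b[0],2),round(b[1],2),np.round(b[2],2)) for b in best]); return down(a+best[0][1])
E
python3 - <<'E'
from h import *
a=np.radians(5.2); u=np.array([np.cos(a),np.sin(a),0]); end=np.array([.506,-.2377,0]); g=end+.024*u
o=tool(g+[0,0,.2],a); print(current_orientation())
p=current_position(); servo_line([p[0],p[1],.40],rate=.25)
move_ptp(g+[0,0,.30],o); print(current_clock(),current_position())
servo_line(g+[0,0,.10],rate=.2)
c=capture("wrist"); cv2.imwrite("pics/w1.png",c["image"]); np.savez("w1.npz",**c); print(c["intrinsics"].ravel(), (-c["R"].T@c["t"]).round(3),c["R"].round(2))
print([(d["conf"],d["xy"]) for d in spot_in("wrist","jig")])
c=capture("top"); P,ok=cloud(c);cv2.imwrite("pics/top1.png",c["image"]); print(current_clock(),current_joint_pos())
E
```

```text
ik [(np.float64(1.54), 3.14, array([-0.54,  0.35,  1.58, -0.  ,  1.21,  0.94])), (np.float64(2.08), 0, array([-0.54,  0.35,  1.58, -0.  ,  1.21, -2.2 ]))]
[ 2.25926503e-01  9.74144350e-01 -2.75341062e-05 -1.90951158e-05]
4.8583 [ 0.53025117 -0.2348174   0.30014697]
[325.1922621    0.         281.34431308   0.         325.1922621
 211.3609373    0.           0.           1.        ] [ 0.611 -0.227  0.262] [[ 0.09 -1.    0.  ]
 [-0.95 -0.09  0.29]
 [-0.29 -0.03 -0.96]]
[(0.78, [280.6, 217.5]), (0.71, [59.1, 237.5]), (0.4, [559.0, 66.6])]
6.1583 [-5.37303962e-01  4.63984393e-01  1.68329610e+00 -1.31385105e-05
  9.91932137e-01  9.42698636e-01]
```

View pics/w1.png

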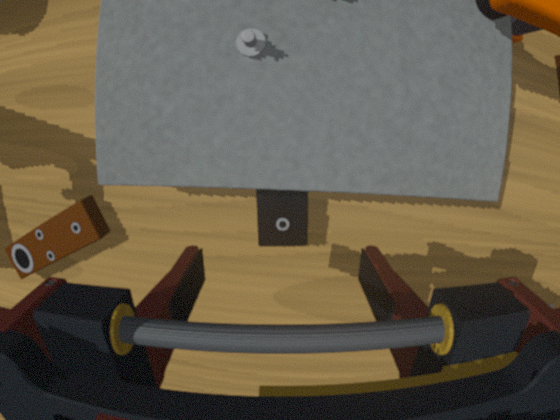

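The wrist view shows the black jig end centred at (282,218), square to the fingers with clearance on both sides. The hand clears the panel and the peg at (251,42). Next I descend, grip and draw.

```bash
python3 - <<'E'
from h import *
a=np.radians(5.2); u=np.array([np.cos(a),np.sin(a),0]); g=np.array([.506,-.2377,0])+.024*u
print(servo_line(g+[0,0,.03],rate=.15), servo_line(g+[0,0,.005],rate=.05,contact_N=6), current_position())
move_gripper(0.02); print("gap",current_finger_gap(),current_grip_force(),current_force())
servo_line(g-.05*u+[0,0,.005],rate=.08); print(current_finger_gap(),current_force())
servo_line(g-.142*u+[0,0,.005],rate=.1); print(current_finger_gap(),current_force())
move_gripper(0.088); sleep(.2)
servo_line(g-.142*u+[0,0,.20],rate=.25)
c=capture("wrist"); cv2.imwrite("pics/w2.png",c["image"])
t=capture("top"); cv2.imwrite("pics/top2.png",t["image"]); np.savez("top2.npz",**t)
P,ok=cloud(t); X,Y,Z=np.moveaxis(P,-1,0)
m=ok&(X>.3)&(X<.55)&(Y>-.34)&(Y<-.15)&(Z>.013)&(Z<.03)
from m import rect
print("jig",rect(P[m],0),Z[m].mean(),m.sum())
print([(round(d["conf"],2),np.round(d["xy"]).tolist(),world(t,d["xy"],.022).round(3).tolist()) for d in spot_in("top","jig")],current_clock())
E
```

```text
False False [ 0.52976451 -0.23544667  0.00475814]
gap 0.03964730878077704 29.989136159420013 [-0.08883988 -0.09980025  0.87745775]
0.039877526969650606 [-1.97258729  0.30265935  1.61451437]
0.03970480570395247 [-2.68637398  0.27959741  3.18869953]
jig (array([ 438.3, -241. ]), array([138.8,  40.5]), 5.02) 0.022696969063481284 251
[(0.84, [352.0, 249.0], [0.486, -0.233, 0.022]), (0.82, [450.0, 200.0], [0.665, -0.532, 0.022]), (0.65, [276.0, 245.0], [0.479, -0.005, 0.022])] 12.2333
```

```bash
cat >> h.py <<'E'
def fcloud(c):
    K,R,t=c["intrinsics"],c["R"],c["t"]; v,u=np.mgrid[:420,:560]; rz=c["range_z"]
    x=(u-K[0,2])/K[0,0]; y=(v-K[1,2])/K[1,1]; th=np.hypot(x,y)+1e-9; s=np.tan(th)/th
    return (np.stack([x*s*rz,y*s*rz,rz],-1)-t)@R, (rz>0)&(th<1.3)
E
python3 - <<'E'
from h import *; from m import rect
c=capture("wrist"); P,ok=fcloud(c); X,Y,Z=np.moveaxis(P,-1,0); np.savez("wj.npz",**c)
m=ok&(X>.33)&(X<.54)&(Y>-.29)&(Y<-.19)&(Z>.015)&(Z<.028)
m=cv2.morphologyEx(m.astype(np.uint8),cv2.MORPH_OPEN,np.ones((3,3)))>0
print("jig w",rect(P[m],0),np.median(Z[m]),m.sum(), current_position())
s=capture("scene"); P,ok=cloud(s); X,Y,Z=np.moveaxis(P,-1,0)
m=ok&(X>.33)&(X<.54)&(Y>-.29)&(Y<-.19)&(Z>.013)&(Z<.028); print("jig s",rect(P[m],0),m.sum())
a=np.radians(6.2); u=np.array([np.cos(a),np.sin(a),0]); C=np.array([.532,.1935,0])
p=current_position(); servo_line([p[0],p[1],.36],rate=.3)
o=tool(C-.05*u+[0,0,.25],a); move_ptp(C-.05*u+[0,0,.36],o); servo_line(C-.05*u+[0,0,.22],rate=.25)
c=capture("wrist"); cv2.imwrite("pics/w3.png",c["image"]); np.savez("wc.npz",**c); print(current_clock(),current_position())
t=capture("top"); np.savez("top3.npz",**t)
E
```

```text
jig w (array([ 435.6, -242. ]), array([139.6,  39.9]), 5.76) 0.021484909550379877 4978 [ 0.3876877  -0.2477195   0.19856707]
jig s (array([ 440.1, -243.4]), array([142.9,  40.5]), 5.47) 617
ik [(np.float64(0.96), 3.14, array([ 0.24,  0.21,  1.65, -0.  ,  1.28,  1.7 ])), (np.float64(2.2), 0, array([ 0.24,  0.21,  1.65, -0.  ,  1.28, -1.44]))]
15.4083 [0.4837531  0.18799405 0.2215548 ]
```

View pics/w3.png

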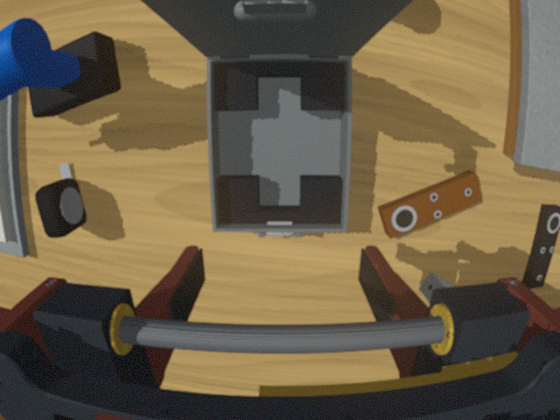

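View pics/w2.png

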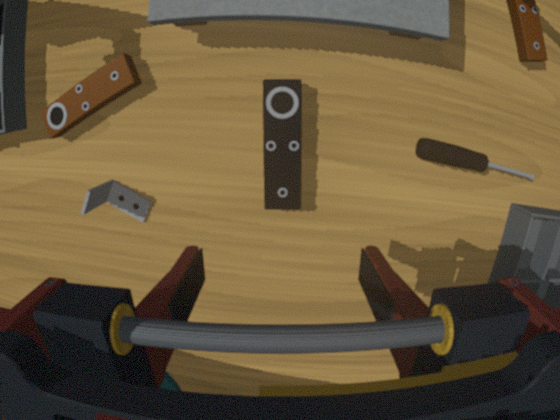

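w3 shows the open case centred at column 281, with the pocket's cross-shaped floor at (280,142) and its ends at rows 78 and 207. w2 shows the black jig lying free at (282,145) with its large ring away from the robot. Next I fit the case and pocket from the wrist cloud.

```bash
python3 - <<'E'
from h import *; from m import rect
from scipy.optimize import minimize
for n,f in(("wc",fcloud),("top3",cloud),("top0",cloud)):
    c=dict(np.load(n+".npz")); P,ok=f(c); X,Y,Z=np.moveaxis(P,-1,0)
    B=ok&(X>.42)&(X<.64)&(Y>.08)&(Y<.31)
    lo=P[B&(Z>-.004)&(Z<.012)]; hi=P[B&(Z>.024)&(Z<.036)]
    rim=P[B&(Z>.041)&(Z<.050)]
    def loc(Q,p): d=Q[:,:2]-p[:2]; ca,sa=np.cos(p[2]),np.sin(p[2]); return d[:,0]*ca+d[:,1]*sa, -d[:,0]*sa+d[:,1]*ca
    inp=lambda x,y:((abs(x)<.076)&(abs(y)<.024))|((abs(x)<.038)&(abs(y)<.071))
    def cost(p):
        x,y=loc(hi,p); a=inp(x,y).sum()+((abs(x)>.091)|(abs(y)>.071)).sum()
        x,y=loc(lo,p); ins=(abs(x)<.091)&(abs(y)<.071); b=(ins&~inp(x,y)).sum()+((abs(x)<.093)&(abs(y)<.073)&~ins).sum()
        x,y=loc(rim,p); e=((abs(x)<.091)&(abs(y)<.071)).sum()
        return a+b+e
    p0=np.array([.532,.1935,.108])
    best=min((minimize(cost,p0+d,method="Nelder-Mead",options=dict(initial_simplex=p0+d+np.vstack([np.zeros(3),np.diag([.006,.006,.03])]))) for d in np.random.default_rng(0).normal(0,[.003,.003,.01],(12,3))),key=lambda r:r.fun)
    print(n,best.x.round(4),np.degrees(best.x[2]).round(2),best.fun,len(hi),len(lo),len(rim),"z floor",np.median(lo[:,2][inp(*loc(lo,best.x))]).round(4),np.median(hi[:,2]).round(4))
E
```

```text
wc [0.532  0.1972 0.1066] 6.11 1576.0 10216 19148 2857 z floor 0.0034 0.0294
top3 [0.534  0.1974 0.1209] 6.93 108.0 572 1884 191 z floor 0.005 0.0308
top0 [0.5339 0.1981 0.0982] 5.63 234.0 1273 3138 305 z floor 0.0048 0.0308
```

```bash
python3 - <<'E'
from h import *
c=dict(np.load("wc.npz")); P,ok=fcloud(c); X,Y,Z=np.moveaxis(P,-1,0)
a=.1066; C=np.array([.532,.1972])
x=(X-C[0])*np.cos(a)+(Y-C[1])*np.sin(a); y=-(X-C[0])*np.sin(a)+(Y-C[1])*np.cos(a)
mm=lambda v:(np.array(v)*1e3).round(1)
# step between floor & insert across y, per x slice; and across x at ends
for x0 in(-.070,-.055,-.045,.045,.055,.07):
    s=ok&(abs(x-x0)<.004)&(Z<.015)&(abs(y)<.06); h=ok&(abs(x-x0)<.004)&(Z>.025)&(Z<.034)&(abs(y)<.07)
    print(x0,"floor y",mm([y[s].min(),y[s].max()]),"insert y",mm([y[h&(y<0)].max(),y[h&(y>0)].min()]))
s=ok&(abs(y)<.015)&(Z<.015)&(abs(x)<.088); h=ok&(abs(y)<.015)&(Z>.025)&(Z<.034)&(abs(x)<.09)
print("floor x",mm([x[s].min(),x[s].max()]),"ins x",mm([x[h&(x<0)].max(),x[h&(x>0)].min()]))
r=ok&(Z>.043)&(Z<.049)&(abs(x)<.08)&(abs(y)<.09)
print("rim y R",mm(np.percentile(y[r&(y<0)],[2,98])),"L",mm(np.percentile(y[r&(y>0)],[2,98])))
r=ok&(Z>.043)&(Z<.049)&(abs(y)<.07)&(abs(y)>.03)&(abs(x)<.11)
print("rim x F",mm(np.percentile(x[r&(x<0)],[2,98])),"B",mm(np.percentile(x[r&(x>0)],[2,98])))
E
```

```text
-0.07 floor y [-23.9  24. ] insert y [-24.7  23.8]
-0.055 floor y [-24.3  24. ] insert y [-24.5  23.8]
-0.045 floor y [-24.3  24. ] insert y [-24.3  24.4]
0.045 floor y [-23.8  23.9] insert y [-24.5  24.5]
0.055 floor y [-23.9  24.1] insert y [-24.5  24.4]
0.07 floor y [-24.3  24.5] insert y [-24.5  24.4]
floor x [-77.   76.2] ins x [-76.  75.]
rim y R [-75.1 -70.7] L [70.5 75.2]
rim x F [-95.9 -91.1] B [90.4 94.5]
```

The wrist fit is sharp: case centre (0.5316, 0.1972), yaw 6.1°. For the middle grasp I'll turn the hand half round, so its camera stays away from the upright lid.

```bash
python3 - <<'E'
from h import *; from m import rect
aj=np.radians(5.3); J=np.array([.4357,-.2433,0]); ac=.1066; C=np.array([.5317,.1959,0])
p=current_position(); servo_line([p[0],p[1],.36],rate=.3)
move_ptp(J+[0,0,.15],down(aj)); print(current_clock(),current_joint_pos().round(2) if hasattr(current_joint_pos(),'round') else current_joint_pos())
servo_line(J+[0,0,.04],rate=.25); print(servo_line(J+[0,0,.005],rate=.06,contact_N=8))
move_gripper(.02); print("gap",current_finger_gap(),current_grip_force(),current_force())
servo_line(J+[0,0,.30],rate=.3); print(current_finger_gap(),current_force(),current_torque())
move_ptp(C+[0,0,.30],down(ac)); 
servo_line(C+[0,0,.09],rate=.25); print(current_clock(),current_position(),current_finger_gap())
c=capture("top"); cv2.imwrite("pics/top4.png",c["image"])
P,ok=cloud(c); X,Y,Z=np.moveaxis(P,-1,0); s=capture("scene"); cv2.imwrite("pics/s4.png",s["image"][90:310,230:500])
print(current_force())
E
```

```text
19.4167 [-0.65  0.3   1.81  0.    1.03 -2.31]
False
gap 0.03961199730773992 29.999905228614807 [-0.02607272  0.56630993  0.58550699]
0.03966264851562047 [-0.0783953   0.0101725  -1.78675792] [ 4.11783043e-02 -1.49886638e-02 -6.86263643e-05]
25.3167 [0.53281535 0.19575104 0.09099906] 0.03986961649562745
[-0.29354603  0.45155408 -1.3494464 ]
```

View pics/s4.png

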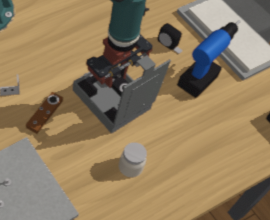

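The jig is held over the case and the lid is untouched. Now I lower it with contact sensing.

```bash
python3 - <<'E'
from h import *
C=np.array([.5317,.1959,0])
sleep(.2); print(current_position())
print(servo_line(C+[0,0,.042],rate=.12,contact_N=8),current_position())
hit=servo_line(C+[0,0,.0095],rate=.04,contact_N=6); print(hit,current_position(),current_force(),current_finger_gap())
E
```

```text
[0.53237711 0.1960724  0.09101555]
False [0.53171057 0.19592333 0.0419978 ]
True [0.53105407 0.19573921 0.0090407 ] [-1.34042575 -0.60545333  4.39186199] 0.03986292978995037
```

It stopped at z = 0.009, so the jig is seated on the pocket floor. I'll release, rise and check.

```bash
python3 - <<'E'
from h import *; from m import rect
C=np.array([.5317,.1959,0]); ac=.1066; u=np.array([np.cos(ac),np.sin(ac),0])
move_gripper(.086); p=current_position(); servo_line([p[0],p[1],.12],rate=.2); servo_line([p[0],p[1],.38],rate=.4)
move_gripper(0.0)
H=C+.0953*u; B=H+.055*u
move_ptp(B+[0,0,.38],down(ac)); 
c=capture("top"); cv2.imwrite("pics/top5.png",c["image"]); np.savez("top5.npz",**c)
w=capture("wrist"); np.savez("w5.npz",**w)
P,ok=fcloud(w); X,Y,Z=np.moveaxis(P,-1,0)
x=(X-C[0])*np.cos(ac)+(Y-C[1])*np.sin(ac); y=-(X-C[0])*np.sin(ac)+(Y-C[1])*np.cos(ac)
m=ok&(abs(x)<.09)&(abs(y)<.026)&(Z>.018)&(Z<.036); print("jig w local, z",np.percentile(x[m],[1,99]),np.percentile(y[m],[1,99]),np.percentile(Z[m],[5,50,95]),m.sum())
l=ok&(abs(x-.1)<.06)&(abs(y)<.07)&(Z>.07)&(Z<.22); 
P,ok=cloud(c); X,Y,Z=np.moveaxis(P,-1,0)
x=(X-C[0])*np.cos(ac)+(Y-C[1])*np.sin(ac); y=-(X-C[0])*np.sin(ac)+(Y-C[1])*np.cos(ac)
l=ok&(abs(x-.1)<.06)&(abs(y)<.07)&(Z>.07)&(Z<.23); 
if l.sum()>20: print("lid slope",np.polyfit(Z[l],x[l],1),l.sum())
m=ok&(abs(x)<.09)&(abs(y)<.026)&(Z>.018)&(Z<.036); print("jig top", m.sum(),np.percentile(Z[m],[5,50,95]) if m.sum() else 0)
print(current_clock(),current_position())
im=np.hstack([w["image"],cv2.resize(c["image"][150:270,160:280],(240,240))[...].repeat(1,0) if 0 else cv2.copyMakeBorder(cv2.resize(c["image"][150:270,165:275],(220,240)),0,180,0,0,cv2.BORDER_CONSTANT)])
cv2.imwrite("pics/w5.png",im)
E
```

```text
jig w local, z [-0.08908961  0.06965804] [-0.02495164  0.0248802 ] [0.02361687 0.02573029 0.02983702] 2669
lid slope [0.03987133 0.09504345] 624
jig top 776 [0.02238046 0.02766967 0.0329738 ]
31.4083 [0.67966109 0.21198492 0.38075129]
```

View pics/w5.png

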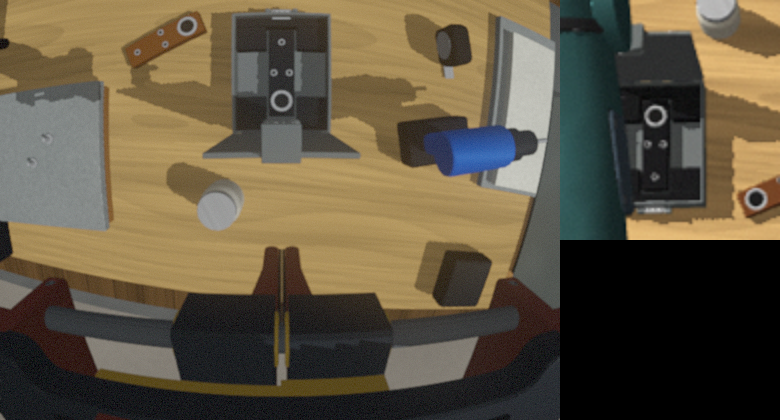

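Jig is flat in the pocket: its top reads z ≈ 0.026 as expected, and w5 shows it along the pocket at (281,70). The lid is at 1.61. Next I swing the lid from behind along its arc.

```bash
python3 - <<'E'
from h import *
C=np.array([.5317,.1959,0]); ac=.1066; u=np.array([np.cos(ac),np.sin(ac),0]); z=np.array([0,0,1.])
H=C+.0953*u+.046*z; r=.176
T=lambda q:H+r*(-np.cos(q)*u+np.sin(q)*z)+.006*(np.sin(q)*u+np.cos(q)*z)+.010*u
s=T(1.61)+.028*u
servo_line(s,rate=.3,contact_N=8); print(current_position(),current_force())
for q in list(np.arange(1.68,.14,-.12)):
    hit=servo_line(T(q),rate=.13,contact_N=25)
    print(round(q,2),hit,np.round(current_force(),1))
    if hit: break
print(current_clock(),current_position(),T(q))
c=capture("scene"); cv2.imwrite("pics/s6.png",c["image"][90:310,230:500])
E
```

```text
[0.67751952 0.2117394  0.22372315] [ 0.83426647 -0.4194649  -0.07865127]
1.68 False [ 0.9 -0.4 -1.4]
1.56 False [-0.3 -0.6  0.7]
1.44 False [ 0.5 -0.5 -0.6]
1.32 False [0.4 0.9 0.5]
1.2 False [0.5 0.3 0.6]
1.08 False [ 0.7 -0.  -0.6]
0.96 False [-0.3  0.2 -0.1]
0.84 False [ 1.3  0.2 -0.6]
0.72 False [0.5 0.2 0.2]
0.6 False [0.4 1.5 1.2]
0.48 False [-0.6 -0.6  0.2]
0.36 False [-0.1 -0.1  0.2]
0.24 False [ 0.3  0.6 -0.7]
36.0583 [0.46801742 0.18908126 0.09396568] [0.46783532 0.18906612 0.09366369]
```

View pics/s6.png

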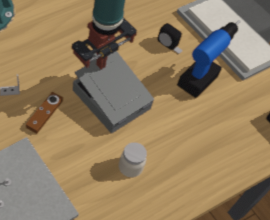

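The lid followed down to about 0.24 rad and now leans forward over the case. Next I press it home near its front edge.

```bash
python3 - <<'E'
from h import *
p=current_position(); x,y=p[0],p[1]
for z in(.075,.066,.062,.059,.056,.054,.052,.050,.048):
    hit=servo_line([x,y,z],rate=.04,contact_N=30); f=current_force(); print(z,hit,np.round(current_position(),4)[2],np.round(f,1))
    if hit or (z<=.052 and f[2]>18): break
sleep(.2)
servo_line([x,y,.15],rate=.2); move_ptp([.42,.0,.30],current_orientation()); sleep(.3)
c=capture("scene"); cv2.imwrite("pics/s7.png",cv2.resize(c["image"][90:310,230:500],(540,440))); P,ok=cloud(c)
t=capture("top"); Pt,okt=cloud(t)
C=np.array([.5317,.1959]); a=.1066
for P,ok in((P,ok),(Pt,okt)):
    X,Y,Z=np.moveaxis(P,-1,0); lx=(X-C[0])*np.cos(a)+(Y-C[1])*np.sin(a); ly=-(X-C[0])*np.sin(a)+(Y-C[1])*np.cos(a)
    m=ok&(abs(lx)<.085)&(abs(ly)<.065)&(Z>.03)&(Z<.1); print("lid z vs x",np.polyfit(lx[m],Z[m],1),m.sum())
for q in("bracket","drill","tape","jar","jig"): print(q,[(round(d["conf"],2),world(c,d["xy"]).round(3).tolist()) for d in spot_in("scene",q)])
print(current_clock(),current_force())
E
```

```text
0.075 False 0.0748 [ 0.5 -0.1  0.2]
0.066 False 0.0657 [-0.4  0.3  1.1]
0.062 False 0.062 [-0.5 -0.1  0.5]
0.059 False 0.0589 [-0.7  0.5  1.2]
0.056 False 0.0558 [1.  0.6 0.5]
0.054 False 0.0538 [-0.4 -0.5  0.2]
0.052 False 0.0521 [ 1.2 -0.5  0.8]
0.05 False 0.0516 [-4.7 -1.5 20.9]
lid z vs x [0.00436829 0.05238011] 2079
lid z vs x [0.00258666 0.05378877] 1613
bracket [(0.54, [0.362, -0.061, -0.0])]
drill [(0.72, [0.628, 0.415, 0.157])]
tape [(0.71, [0.448, 0.461, 0.059]), (0.56, [0.544, 0.193, 0.055]), (0.33, [0.711, -0.257, 0.056])]
jar [(0.91, [0.768, 0.102, 0.085])]
jig [(0.87, [0.498, -0.015, 0.024]), (0.79, [0.664, -0.54, 0.019]), (0.26, [0.522, 0.191, 0.051])]
41.075 [-0.74399828  0.40127653 -0.35163807]
```

View pics/s7.png

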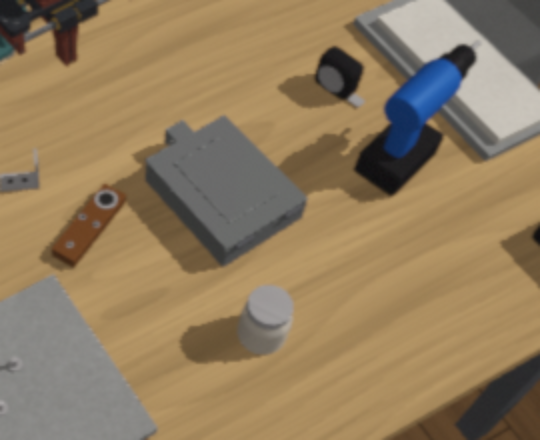

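The lid is flat: slope about 0, height 0.052, hard stop at 21 N below the catch height. The bystanders stand where they were, so I hand in.

```bash
python3 -c "
from bench import *
print(close_job())"
```

```text
the job is handed in; nothing more can be done
None
```

I drew the black jig out from under the cabinet top and set it down in the open. Then I laid it flat in the case pocket and pressed the lid shut past its catch. The drill, bracket, jar, tape measure and brown look-alike bars were still in place in the last picture. I handed the job in at about 41 s of the 72 s allowed; no verdict came back.

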